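# Lock the plaster cast in its holder with a tapped wedge

## Task

Lock the plaster dental cast in its holder: take the tapered wedge from the rack, stand it in the holder's slot and let go of it, then tap it down gently with the steel tamper until it will go no further and the jaw grips the cast. Then stand the tamper upright on the counter again, and leave everything else as it is.

Things in the scene. Friction and masses are not known exactly. Their poses are not given: they have to be found in the camera images.
- wedge_head (a point): Grey plastic wedge, 90 mm tall, 70 g, hanging upright in the rack; this point is the centre of its head, a block 19 (x) by 32 (y) by 30 mm tall, so its top is 15 mm above the point; the head's y-end shoulders rest on the rack's top plate. Pinch it across the 32 mm (along its y). z up, x through the thickness.
- wedge_tip (a point): Centre of the wedge's lower end, 75 mm below wedge_head. The blade from here to the head is 60 mm long and 22 mm wide (y); its thickness (x) grows evenly from 7 mm here to 19 mm under the head, the same on both faces, so a half turn about z makes no difference.
- wedge: The same wedge; origin at its tip. Driven home its tip is 30 to 48 mm below the slot's mouth; where in this range cannot be known beforehand, for the end stop is set differently each time. The wedge shifts up to 3 mm towards the jaw as it goes in.
- slot_mouth (a point): Centre of the top of the holder's slot, 60 mm above the counter (fixed point); axes: z up, x from the slot to jaw, cast and end stop. The slot is 11.5 to 12 mm wide (x) at the mouth, 34 mm long (y), 50 mm deep, and narrows downwards at the wedge's taper. Set in by hand, wedge x along this x, the wedge first stands with its tip 20 to 30 mm below the mouth.
- holder: Grey holder screwed to the counter, bed 170 (x) by 74 (y) by 10 mm; origin at the slot_mouth point plus 34 mm along x, at counter height. The slot's -x wall is fixed, 22 mm thick; thin side plates close the slot's y ends from 6 mm below its mouth; the +x wall is the jaw. Cast and end stop (28 mm tall) lie beyond the jaw.
- jaw: Aluminium jaw, 20 mm thick, its top 60 mm above the counter; slides to +x pushed by the wedge (friction about 2 N, no spring, stays put). Origin as the holder's, moves with the jaw. Pushing the wedge on takes 3 to 8 N on its head; once jaw, cast and stop have met, the force rises steeply: 12 to 20 N locks it firmly, over 45 N chips the plaster. Friction then keeps the wedge in.
- cast_mid (a point): Cream plaster cast of a dental arch, lying loose in the holder between jaw and end stop, block 55 (x) by 58 (y) by 22 mm with teeth to 32 mm, 0.2 kg; this point is at its centre, 15 mm above its underside. It has about 0.5 mm of play to the jaw and 0.3 to 3.5 mm to the stop; 1 mm of play is 5 mm of wedge travel.
- cast: The same plaster cast; origin at the centre of its underside, which lies on the holder's bed 10 mm above the counter.
- tamper_mid (a point): Steel tamper standing upright on the counter: round stem 22 mm across on a round black foot 36 mm across and 14 mm high; 100 mm tall, 0.25 kg. This point is on its axis, 50 mm above the face of the foot, which is the face to tap with.
- tamper: The same tamper; origin at the centre of the face of its foot (its underside). z is up along the stem.
- bar_head (a point): A packing bar, not wanted: it hangs in the same rack 70 mm from the wedge (the two may have changed places), with the same head, but a straight blade 19 mm thick. This point is the centre of its head.
- spare_cast_mid (a point): A second plaster cast like the first, lying on the open counter, not wanted; the point is 15 mm above its underside.
- jar: A small white jar with a black cap, 40 mm across, 45 mm tall, on the counter, not wanted; origin at the centre of its underside.
- rack: White rack fixed to the counter, 250 (x) by 66 (y) mm, its top plate 80 mm above the counter; origin at the centre of its underside. Wedge and bar hang in its two rectangular holes 35 mm either side of the middle along x, their axes along the rack's; two syringes stand fixed at 96 mm either side, up to 119 mm high.

How it is judged (in metres and radians):
On the way, in this order (a step that is already met when the one before it is completed fails the run):
1. the wedge stands in the slot, let go of, before it is tapped (z of wedge_tip in the frame of slot_mouth below -0.012 m and x of wedge_tip in the frame of slot_mouth between -0.008 and 0.01 m and y of wedge_tip in the frame of slot_mouth between -0.009 and 0.009 m and angle between wedge_tip's own z axis and vertical below 0.15 rad and contact force between each of the fingers, tamper and wedge below 0.1 N and contact force between jaw and cast below 4 N), for 0.1 s.
2. the tamper drives the wedge home: the jaw grips the cast (z of wedge_tip in the frame of slot_mouth below -0.012 m and x of wedge_tip in the frame of slot_mouth between -0.008 and 0.01 m and y of wedge_tip in the frame of slot_mouth between -0.009 and 0.009 m and angle between wedge_tip's own z axis and vertical below 0.15 rad and contact force between tamper and wedge above 3 N and contact force between jaw and cast above 5 N), for 0.01 s.
At the end, for the whole second after the job is handed in: The wedge stands in the slot (tip at least 12 mm down, upright within 0.15 rad, within 9 mm of the slot's middle along its length) and is driven so that the jaw presses the cast with more than 4 N; the cast lies flat on the bed; the tamper stands upright on the counter, let go of and at rest (z of wedge_tip in the frame of slot_mouth below -0.012 m and x of wedge_tip in the frame of slot_mouth between -0.008 and 0.01 m and y of wedge_tip in the frame of slot_mouth between -0.009 and 0.009 m and angle between wedge_tip's own z axis and vertical below 0.15 rad and contact force between jaw and cast above 4 N and linear speed of each of wedge, tamper below 0.01 m/s and angle between cast's own z axis and vertical below 0.08 rad and height (world z) of cast below 0.014 m and angle between tamper's own z axis and vertical below 0.1 rad and height (world z) of tamper between -0.005 and 0.005 m); the robot touches nothing.
It fails at once if the wedge is struck or pushed with more than 45 N: the plaster chips (contact force between tamper and wedge above 45 N or contact force between jaw and cast above 45 N).
It fails at once if the packing bar is taken out of the rack (distance of bar_head from where it was at the start of the episode above 0.03 m).
It fails at once if the spare cast is pushed about (distance of spare_cast_mid from where it was at the start of the episode above 0.03 m).
It fails at once if the jar is pushed about (distance of jar from where it was at the start of the episode above 0.03 m).
It also fails if it takes over 72 s, if anything falls off the work surface, if the arm or the gripper's body presses on something with over 40 N, if the wrist force passes 120 N, or if a joint passes its speed limit or range.

## Robot

A 6-joint arm with a two-finger parallel gripper is mounted at the origin on the work surface. World frame = base frame: x ahead of the robot, y to its left, z up, the work surface at z = 0. Lengths are in m, angles in degrees, forces in N, time in s.
With the tool pointing down it reaches from about 0.325 to 0.85 m from the base axis. Payload 15.5 kg.
Tool frame: the origin (TCP) lies midway between the tips of the shut fingers; the grasp point (between the pads) lies 19 mm behind it; y points along the fingers, x is the direction in which the jaws open and shut, and the axes are right-handed (so a half turn about y gives the same grasp; the last joint's range is limited). The gripper opens to 91 mm and grips with 3 to 60 N. Pads are 32 mm wide; open, the fingers measure 118 mm over their backs; the gripper's body (76 mm by 178 mm) begins 60 mm behind the grasp point.
Start: joints at [-72.565, 28.281, 77.091, -0, 74.628, -5.472], TCP at [0.243, -0.576, 0.214] pointing down, gripper open.
Joint ranges: [-166.48, 166.48], [-47.26, 123.95], [12.59, 153.08], [-70.14, 250.14], [6.76, 159.57], [-176.63, 176.63]. Speed limits (degrees/s): [108.29, 108.29, 147.25, 172.46, 172.46, 172.46].

## Interface

Orientations are given as a 3x3 rotation matrix whose columns are the frame's x, y, z axes.
In Python, from bench import ctrl gives the robot as it stands. The module is installed in compiled form; this text tells all that it offers. Calls block until the motion is done:
- ctrl.goto(position, orientation): joint-space move of the TCP to a pose.
- ctrl.move_l(position, vel=0.15, ori=None, contact_N=None): straight line of the TCP; ori=None keeps the orientation; vel is the mean speed in m/s. With contact_N (N) it stops when the force on the tool has changed by that much, and returns True; else False.
- ctrl.movej(angles): joint-space move.
- ctrl.command_gripper(opening): opening from 0.0 (shut) to 1.0 (fully open); the grip force is fixed at half the most; returns when the fingers have stopped.
- ctrl.sleep(seconds).
- ctrl.ik(position, orientation): joint angles nearest the present ones, or None.
- ctrl.read_camera(name): name is "scene" or "side" or "wrist"; returns the picture (420x560x3 uint8, blue, green, red); there is no depth.
- ctrl.camera_params(name): a dict with "fx", "fy", "cx", "cy" (pixels), "D" ([k1, k2, p1, p2, k3] as OpenCV has them; the pictures are not rectified), "pose" (4x4, takes a point from camera to world coordinates); the wrist camera has in their place "T_tool_cam" (4x4, takes a point from camera to tool coordinates, whose origin is the TCP and whose axes are the tool frame's). Camera axes: x right, y up, looking along -z (the intrinsics and any distortion apply to the point x, -y, -z); pixel columns grow to the right and rows downward; lengths in m; the calibration is good to about 2 mm. A picture is of the moment at which its call begins: read the wrist's pose just before it. camera_params takes no time and is no camera call.
A pose or a line that the arm cannot do raises ctrl.MotionError and nothing moves.
- ctrl.sign_off(): hands the job in, once; it reports no verdict.
Readings, each from a call of its own:
- ctrl.current_t(): time.
- ctrl.current_q(): joint angles.
- ctrl.current_dq(): joint speeds.
- ctrl.current_effort(): joint torques, N m.
- ctrl.current_tool_pos(): TCP position.
- ctrl.current_eef_rot(): TCP orientation.
- ctrl.current_contact_force(): force on the tool from outside, world axes, zero at the start.
- ctrl.current_wrist_torque(): the same for the moment, N m.
- ctrl.current_grip_width(): opening from 0.0 (shut) to 1.0 (fully open).
Only numpy, scipy, OpenCV 4.12 (cv2) and the standard library are available. Lean on these libraries where they do the work, as an engineer would, in place of code of your own. Each camera call takes 0.05 s, during which the arm holds its last target. There are 200 camera calls.

## Working session

There is one attempt and no reset: what is moved stays moved. The work goes in short steps, each a Python script; the robot and the scene stay as the last script left them, time stands still between calls to the robot, and variables do not carry over. Pictures are saved under pics/ and viewed, about 8 in all and at most 12, crops included, and the job is handed in when it is done.

```bash
mkdir -p pics
python3 - <<'E'
from bench import ctrl
import cv2,numpy as np
np.set_printoptions(precision=4,suppress=True)
for n in("scene","side","wrist"):
    cv2.imwrite(f"pics/{n}0.png",ctrl.read_camera(n)); print(n,ctrl.camera_params(n))
print(ctrl.current_eef_rot(),ctrl.current_tool_pos(),ctrl.current_t())
E
```

```text
scene {'fx': 399.59165917914004, 'fy': 399.59165917914004, 'cx': 278.4383958017685, 'cy': 211.6557782068979, 'D': array([0.0181, 0.    , 0.    , 0.    , 0.    ]), 'pose': array([[ 0.7189, -0.4589,  0.5221,  1.1304],
       [ 0.6951,  0.4687, -0.5451, -0.5352],
       [ 0.0054,  0.7548,  0.6559,  0.7485],
       [ 0.    ,  0.    ,  0.    ,  1.    ]])}
side {'fx': 385.9136616851101, 'fy': 385.9136616851101, 'cx': 274.8687009149824, 'cy': 204.3486386799372, 'D': array([-0.0612,  0.    ,  0.    ,  0.    ,  0.    ]), 'pose': array([[-0.8664,  0.377 , -0.3275,  0.3212],
       [-0.4994, -0.6453,  0.5782,  0.502 ],
       [ 0.0066,  0.6644,  0.7473,  0.7139],
       [ 0.    ,  0.    ,  0.    ,  1.    ]])}
wrist {'fx': 369.879646321686, 'fy': 369.879646321686, 'cx': 284.4971208919545, 'cy': 207.55870657477797, 'D': array([-0.0988,  0.    ,  0.    ,  0.    ,  0.    ]), 'T_tool_cam': array([[ 1.    , -0.0006, -0.0013,  0.0006],
       [-0.0011,  0.2379, -0.9713, -0.1703],
       [ 0.0008,  0.9713,  0.2379,  0.0657],
       [ 0.    ,  0.    ,  0.    ,  1.    ]])}
[[ 0.3892 -0.0003  0.9211]
 [-0.9211  0.0008  0.3892]
 [-0.0009 -1.      0.0001]] [ 0.2432 -0.5754  0.2135] 0.15
```

View pics/scene0.png

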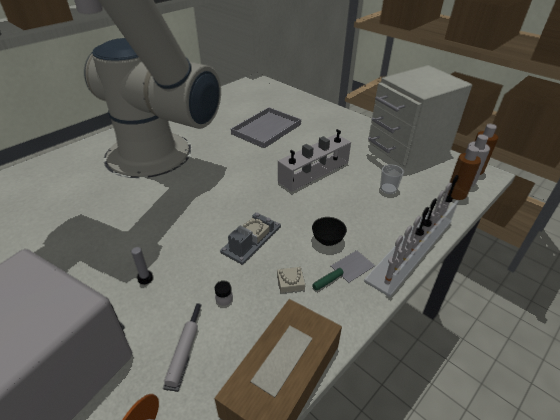

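View pics/side0.png

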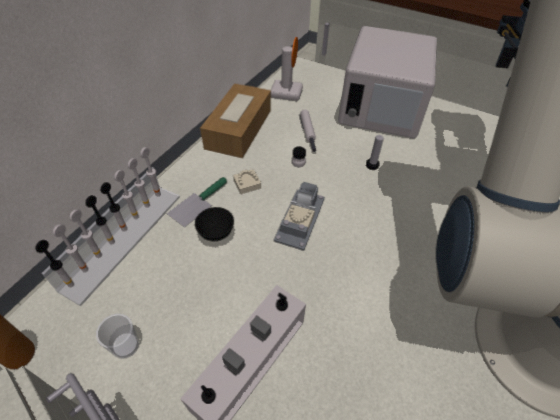

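```bash
cat > h.py <<'E'
from bench import ctrl
import cv2,numpy as np
np.set_printoptions(precision=4,suppress=True)
def ray(cam,uv,T=None):
    p=ctrl.camera_params(cam); K=np.array([[p['fx'],0,p['cx']],[0,p['fy'],p['cy']],[0,0,1]])
    n=cv2.undistortPoints(np.array([[uv]],float),K,p['D'])[0,0]
    if T is None: T=p['pose']
    return T[:3,3],T[:3,:3]@np.array([n[0],-n[1],-1.])
def onz(cam,uv,z,T=None):
    o,d=ray(cam,uv,T); return o+d*(z-o[2])/d[2]
def tri(a,b):
    (o1,d1),(o2,d2)=ray("scene",a),ray("side",b)
    s=np.linalg.lstsq(np.c_[d1,-d2],o2-o1,rcond=None)[0]
    A,B=o1+s[0]*d1,o2+s[1]*d2
    return (A+B)/2,np.linalg.norm(A-B)
def wristT():
    T=np.eye(4);T[:3,:3]=ctrl.current_eef_rot();T[:3,3]=ctrl.current_tool_pos()
    return T@ctrl.camera_params("wrist")["T_tool_cam"]
def proj(cam,P,T=None):
    p=ctrl.camera_params(cam); K=np.array([[p['fx'],0,p['cx']],[0,p['fy'],p['cy']],[0,0,1]])
    if T is None: T=p['pose']
    q=T[:3,:3].T@(np.atleast_2d(P)-T[:3,3]).T; q=q*np.array([[1],[-1],[-1]])
    return cv2.projectPoints(q.T.copy(),np.zeros(3),np.zeros(3),K,p['D'])[0][:,0]
def R(a): # tool down, jaw axis (tool x) at angle a deg in world xy
    a=np.deg2rad(a);x=np.array([np.cos(a),np.sin(a),0]);y=np.array([0,0,-1.]);return np.c_[x,y,np.cross(x,y)]
E
python3 - <<'E'
from h import *
s=cv2.imread("pics/scene0.png");d=cv2.imread("pics/side0.png")
r=lambda i,x,y,w,h:cv2.resize(i[y:y+h,x:x+w],(400,300),interpolation=cv2.INTER_CUBIC)
cv2.imwrite("pics/c1.png",np.vstack([np.hstack([r(s,270,120,100,75),r(s,215,205,80,60)]),np.hstack([r(d,180,285,140,105),r(d,260,175,100,75)])]))
for n,a,b in[("headL",(308,151),(261,327)),("headR",(324,143),(233,361)),("syr",(292,157),(282,300)),("tamptop",(138,250),(378,138)),("jar",(223,288),(299,152))]:
    print(n,*tri(a,b))
print("tamper foot",onz("scene",(144,280),0),onz("side",(372,166),0))
E
```

```text
headL [0.4763 0.2737 0.0925] 0.002319561863097245
headR [0.4836 0.3443 0.0929] 0.001350944933233908
syr [0.4685 0.2126 0.0957] 0.0005477544549414765
tamptop [ 0.4777 -0.3058  0.0959] 0.0001638183129075247
jar [ 0.6557 -0.2161  0.0373] 0.00048433069010636506
tamper foot [ 0.4785 -0.3145  0.    ] [ 0.4748 -0.306   0.    ]
```

View pics/c1.png

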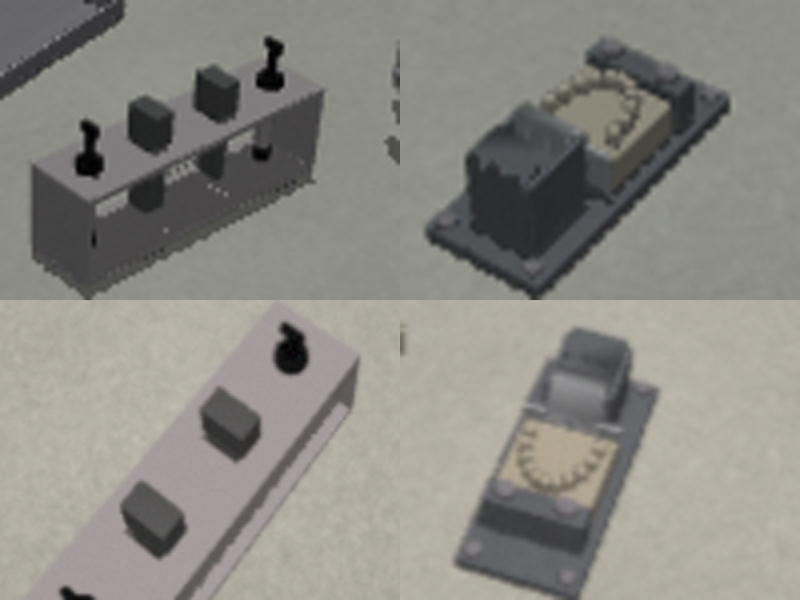

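Run:
```python
from h import *
t=np.deg2rad(28)
y=np.array([-np.sin(t),0,-np.cos(t)]);x=np.array([0,-1.,0]);O=np.c_[x,y,np.cross(x,y)]
T=ctrl.camera_params("wrist")["T_tool_cam"]
for c in[(0.66,0.31,0.33),(0.64,.31,.34),(0.62,.31,.36)]:
    p=np.array(c)-O@T[:3,3]; q=ctrl.ik(p,O); print(p,q)
    if q is not None:break
ctrl.goto(p,O)
W=wristT(); im=ctrl.read_camera("wrist"); np.save("w1.npy",W)
cv2.imwrite("pics/w1.png",im); print(proj("wrist",[[.476,.274,.11],[.484,.344,.11]],W),ctrl.current_t())
```

```text
[0.5221 0.3106 0.2105] [ 19.7774  41.3289  58.6772   9.5295 106.3584 110.321 ]
[[329.2041 196.9194]
 [238.2266 188.9504]] 3.4583
```

View pics/w1.png

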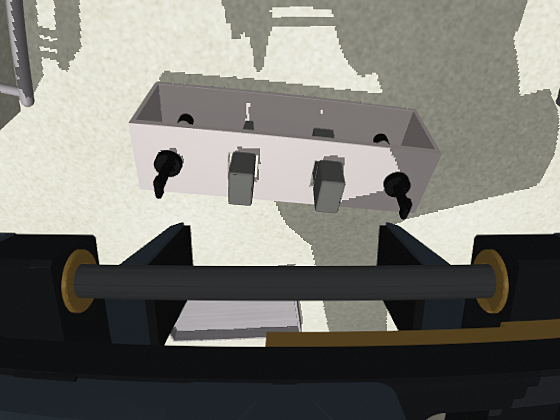

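Run:
```python
from h import *
s=onz("scene",(239,233),.06);d=onz("side",(307,191),.06);print("slot",s,d)
c=(s+d)/2
# holder direction: bed corners far end
e=[onz("scene",(215+(a-400)/5,205+b/5),.01) for a,b in[(428,225),(535,292),(728,100)]]
print(e); v=e[2]-e[1]; hd=np.rad2deg(np.arctan2(v[1],v[0]));print("holder x dir",hd)
out=[]
def look(p,a,n):
    ctrl.goto(np.array(p),R(a)); ctrl.sleep(.2); W=wristT(); im=ctrl.read_camera("wrist");np.save(n+".npy",W);cv2.imwrite(f"pics/{n}.png",im);print(n,ctrl.current_q(),ctrl.current_t());return im
i1=look([.484,.344,.22],-6,"wr")
print(proj("wrist",[[.484,.344,.11]],np.load("wr.npy")))
a=(hd+90+90)%180-90
if a>60:a-=180
print("a",a)
q=ctrl.ik(np.array([c[0],c[1],.22]),R(a));print(q)
i2=look([c[0],c[1],.22],a,"wh")
print(proj("wrist",[[c[0],c[1],.06]],np.load("wh.npy")))
cr=lambda i:cv2.resize(i[60:330,190:370],(400,600),interpolation=cv2.INTER_CUBIC)
cv2.imwrite("pics/c2.png",np.hstack([cr(i1),cr(i2)]))
```

```text
slot [ 0.5686 -0.089   0.06  ] [ 0.5637 -0.0782  0.06  ]
[array([ 0.5408, -0.1304,  0.01  ]), array([ 0.6131, -0.1228,  0.01  ]), array([0.5851, 0.043 , 0.01  ])]
holder x dir 99.58169624152644
wr [29.6182 25.4603 81.1801  0.0033 73.3864 35.6691] 4.9417
[[284.5399 203.3278]]
a 9.581696241526458
[-14.3769  23.683   84.2405  -0.      72.0764 -23.9586]
wh [-14.3152  23.6812  84.2391   0.0019  72.075  -23.9468] 6.7917
[[284.9726 191.8557]]
```

View pics/c2.png

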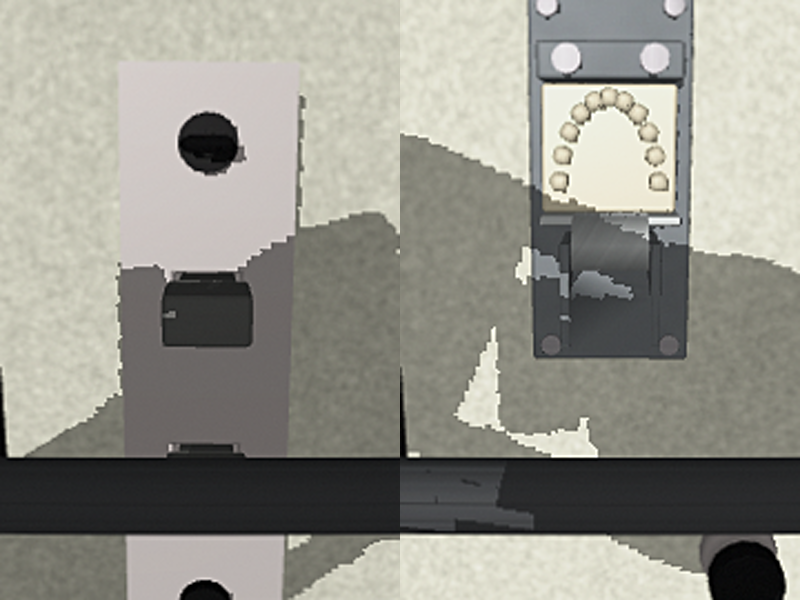

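Run:
```python
import cv2,numpy as np
g=lambda i:(255*(np.clip(i/255.,0,.62)/.62)**.45).astype(np.uint8)
a=cv2.imread("pics/wr.png")[165:240,255:311];b=cv2.imread("pics/wh.png")[150:225,240:325]
a=cv2.resize(g(a),None,fx=6,fy=6,interpolation=cv2.INTER_CUBIC)[:450];b=cv2.resize(g(b),None,fx=5,fy=5,interpolation=cv2.INTER_CUBIC)
b=cv2.copyMakeBorder(b,0,75,0,0,0)
cv2.imwrite("pics/c3.png",np.hstack([a,b]));print(a.shape,b.shape)
```

```text
(450, 336, 3) (450, 425, 3)
```

View pics/c3.png

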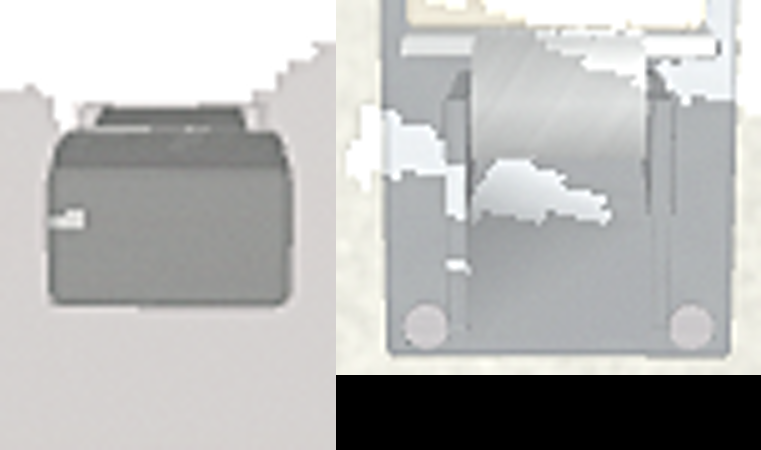

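Run:
```python
from h import *
W=np.load("wh.npy");o=lambda u,v,z:onz("wrist",(u,v),z,W)
C=lambda X,Y:(240+(X-336)/5,150+Y/5)
s=o(*C(559,189),.06);print("slot",s)
l,r=o(*C(388,353),.01),o(*C(730,353),.01);m=(l+r)/2
print("bed end",l,r,np.linalg.norm(l-r),"dir",np.rad2deg(np.arctan2(*(r-l)[1::-1])))
# bed long edges from c2
D=lambda X,Y:(190+(X-400)/2.2222,60+Y/2.2222)
p1,p2=o(*D(530,5),.01),o(*D(536,355),.01);q1,q2=o(*D(692,5),.01),o(*D(686,355),.01)
for a,b in((p1,p2),(q1,q2)):print("edge dir",np.rad2deg(np.arctan2(*(a-b)[1::-1])))
mm=((p1+q1)/2-(p2+q2)/2);mm/=np.linalg.norm(mm);print("x dir",np.rad2deg(np.arctan2(mm[1],mm[0])),"slot from bed end",(m+.051*mm)[:2])
print("jaw far edge->",o(*C(559,38),.06),"near",o(*C(559,157),.06),"wall in",o(*C(559,224),.06),"wall out",o(*C(559,345),.06))
Wr=np.load("wr.npy");print("wedge head",onz("wrist",(283.5,204.2),.11,Wr))
```

```text
slot [ 0.5652 -0.08    0.06  ]
bed end [ 0.5368 -0.1306  0.01  ] [ 0.6089 -0.1183  0.01  ] 0.07312445467872622 dir 9.682612388281788
edge dir 99.58567723093265
edge dir 99.81652631892244
x dir 99.70110730666858 slot from bed end [ 0.5642 -0.0742]
jaw far edge-> [ 0.5606 -0.0529  0.06  ] near [ 0.5642 -0.0741  0.06  ] wall in [ 0.5663 -0.0863  0.06  ] wall out [ 0.5701 -0.1089  0.06  ]
wedge head [0.4831 0.3434 0.11  ]
```

Run:
```python
from h import *
h=np.deg2rad(99.7);v=np.array([np.cos(h),np.sin(h),0])
p=np.array([.5648,-.077,.12])-.037*v
ctrl.move_l(p,.2,ori=R(9.7));ctrl.sleep(.2);W=wristT();im=ctrl.read_camera("wrist");np.save("wh2.npy",W);cv2.imwrite("pics/wh2.png",im)
print(proj("wrist",[[.5652,-.08,.06],[.5642,-.0742,.06]],W),ctrl.current_t())
c=im[110:270,205:365]
lab=cv2.cvtColor(c,cv2.COLOR_BGR2LAB);lab[...,0]=cv2.createCLAHE(4,(4,4)).apply(lab[...,0])
c=cv2.resize(cv2.cvtColor(lab,cv2.COLOR_LAB2BGR),(600,600),interpolation=cv2.INTER_CUBIC);cv2.imwrite("pics/c4.png",c)
```

```text
[[284.2378 168.6812]
 [284.2345 159.3323]] 7.7167
```

View pics/c4.png

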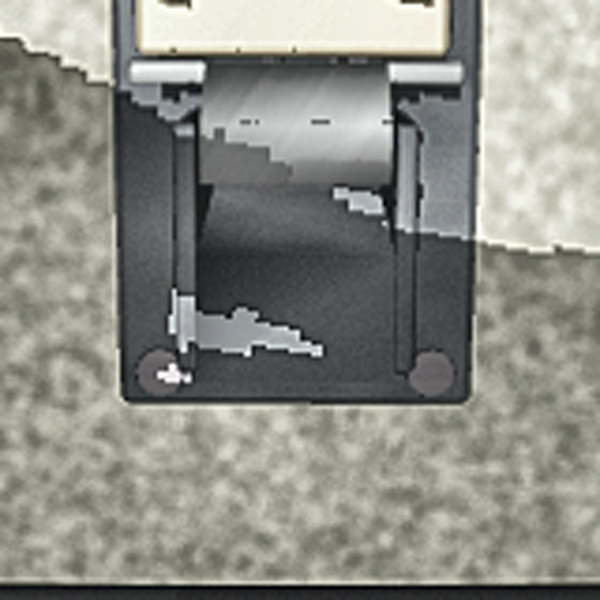

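Run:
```python
from h import *
W=np.load("wh2.npy")
print("bed end",onz("wrist",(205+296/3.75,110+402/3.75),.01,W),"slot",onz("wrist",(283.9,168.9),.06,W))
ctrl.goto(np.array([.4831,.3434,.20]),R(-6))
print("c",ctrl.move_l(np.array([.4831,.3434,.084]),.12,contact_N=8),ctrl.current_tool_pos())
ctrl.command_gripper(0.0);print("w",ctrl.current_grip_width()*91,ctrl.current_contact_force())
ctrl.move_l(np.array([.4831,.3434,.21]),.15)
print("w",ctrl.current_grip_width()*91,ctrl.current_contact_force(),ctrl.current_t())
ctrl.goto(np.array([.5652,-.080,.21]),R(9.7))
ctrl.move_l(np.array([.5652,-.080,.14]),.1);ctrl.sleep(.2)
W=wristT();im=ctrl.read_camera("wrist");np.save("wp.npy",W)
s=ctrl.read_camera("scene")[185:260,190:290];d=ctrl.read_camera("side")[145:220,250:350]
g=lambda i:(255*(np.clip(i/255.,0,.8)/.8)**.6).astype(np.uint8)
z=lambda i:cv2.resize(g(i),(400,300),interpolation=cv2.INTER_CUBIC)
cv2.imwrite("pics/c5.png",np.hstack([np.vstack([z(s),z(d)]),cv2.resize(g(im[90:290,218:351]),(400,600))]))
print(ctrl.current_t())
```

```text
bed end [ 0.5727 -0.1248  0.01  ] slot [ 0.565  -0.0802  0.06  ]
c False [0.4835 0.3436 0.0847]
w 31.663629661009484 [ 0.4915 -1.2207  0.7995]
w 31.754617392555577 [ 0.2259  0.0771 -1.7489] 12.4833
15.275
```

View pics/c5.png

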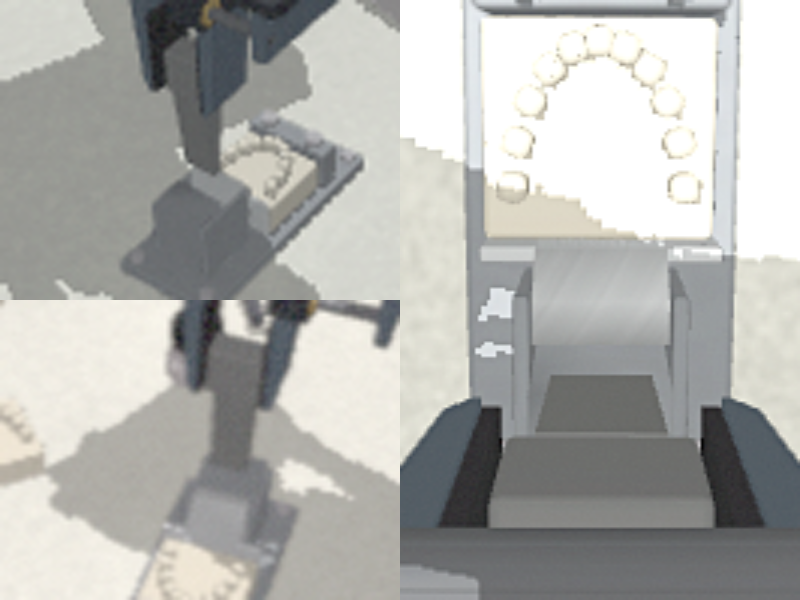

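Run:
```python
from h import *
W=np.load("wp.npy");h=np.deg2rad(99.7);v=np.array([np.cos(h),np.sin(h),0]);o0=np.array([.5652,-.08,0])
P=lambda X,Y:(218+(X-400)*133/400,90+Y/3)
for n,X,Y,z in[("tip+x edge",603,375,.0753),("tip L",552,375,.0753),("tip R",655,375,.0753),("head bot +x edge?",605,434,.135),("head top +x",602,497,.165),("jaw near",600,345,.06),("jaw far",600,245,.06),("cast -x",600,238,.032),("cast +x",600,17,.032)]:
    q=onz("wrist",P(X,Y),z,W)-o0;print(n,"x %.4f y %.4f"%(q@v,q@np.array([v[1],-v[0],0])))
```

```text
tip+x edge x 0.0027 y 0.0004
tip L x 0.0027 y -0.0108
tip R x 0.0027 y 0.0118
head bot +x edge? x 0.0085 y 0.0005
head top +x x 0.0090 y -0.0001
jaw near x 0.0058 y -0.0003
jaw far x 0.0292 y -0.0003
cast -x x 0.0269 y -0.0003
cast +x x 0.0810 y -0.0003
```

Run:
```python
from h import *
h=np.deg2rad(99.7);v=np.array([np.cos(h),np.sin(h),0])
p=np.array([.5652,-.08,.14])+.0005*v;ctrl.move_l(p,.05)
p[2]=.13;ctrl.move_l(p,.05);print(ctrl.current_contact_force())
p[2]=.092;print(ctrl.move_l(p,.03,contact_N=3))
t=ctrl.current_tool_pos();print(t,"tip depth",.06-(t[2]-.0647),ctrl.current_contact_force(),ctrl.current_t())
```

```text
[ 0.2185  0.381  -0.903 ]
True
[ 0.565  -0.0795  0.0963] tip depth 0.028391452611816193 [ 0.9159  0.7476 -0.6284] 16.8833
```

Run:
```python
from h import *
ctrl.command_gripper(0.7);ctrl.sleep(.3)
t=ctrl.current_tool_pos();ctrl.move_l(np.array([t[0],t[1],.21]),.15);ctrl.sleep(.2)
W=wristT();im=ctrl.read_camera("wrist");np.save("wi.npy",W)
print(proj("wrist",[[.565,-.0795,.122]],W))
# tamper look
ctrl.command_gripper(1.0)
ctrl.goto(np.array([.477,-.306,.25]),R(0));ctrl.sleep(.2);W=wristT();np.save("wt.npy",W);i2=ctrl.read_camera("wrist")
print(proj("wrist",[[.477,-.306,.1]],W))
s=ctrl.read_camera("scene")[185:260,190:290]
g=lambda i:(255*(np.clip(i/255.,0,.8)/.8)**.6).astype(np.uint8)
z=lambda i:cv2.resize(g(i),(400,300),interpolation=cv2.INTER_CUBIC)
cv2.imwrite("pics/c6.png",np.hstack([np.vstack([z(s),z(im[150:250,217:350])]),cv2.resize(g(i2[90:290,218:351]),(400,600))]))
print(ctrl.current_t(),ctrl.current_q())
```

```text
[[286.4333 211.1888]]
[[284.4202 194.5408]]
20.8667 [-38.6312  21.6333  82.6087   0.0031  75.7714 -38.7073]
```

View pics/c6.png

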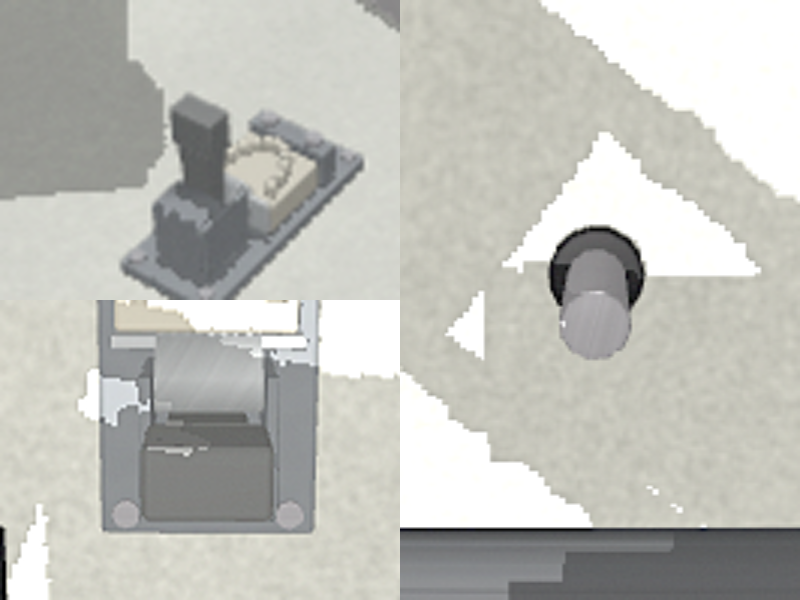

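Run:
```python
from h import *
T=onz("wrist",(282.8,197.7),.1,np.load("wt.npy"));print(T)
ctrl.move_l(np.array([T[0],T[1],.12]),.2)
print(ctrl.move_l(np.array([T[0],T[1],.041]),.12,contact_N=8),ctrl.current_tool_pos())
ctrl.command_gripper(0.0);print("w",ctrl.current_grip_width()*91,ctrl.current_tool_pos(),ctrl.current_contact_force())
z0=ctrl.current_tool_pos()[2];np.save("grasp.npy",np.r_[T[:2],z0])
ctrl.move_l(np.array([T[0],T[1],.23]),.15);print("w",ctrl.current_grip_width()*91,ctrl.current_contact_force())
ctrl.goto(np.array([.565,-.0795,.23]),R(9.7))
ctrl.move_l(np.array([.565,-.0795,.185]),.1);ctrl.sleep(.3);print(ctrl.current_contact_force(),ctrl.current_tool_pos(),ctrl.current_t())
s=ctrl.read_camera("scene")[165:240,190:290];d=ctrl.read_camera("side")[125:200,250:350]
z=lambda i:cv2.resize(i,(400,300),interpolation=cv2.INTER_CUBIC)
cv2.imwrite("pics/c7.png",np.hstack([z(s),z(d)]))
```

```text
[ 0.4756 -0.3089  0.1   ]
False [ 0.476  -0.3092  0.0417]
w 21.360330225314154 [ 0.4756 -0.3089  0.041 ] [-0.6469  1.1513  0.1855]
w 21.45373523245777 [-0.3515  0.8953 -2.4598]
[-0.2329  0.7025 -2.2714] [ 0.5652 -0.0795  0.1855] 26.8083
```

View pics/c7.png

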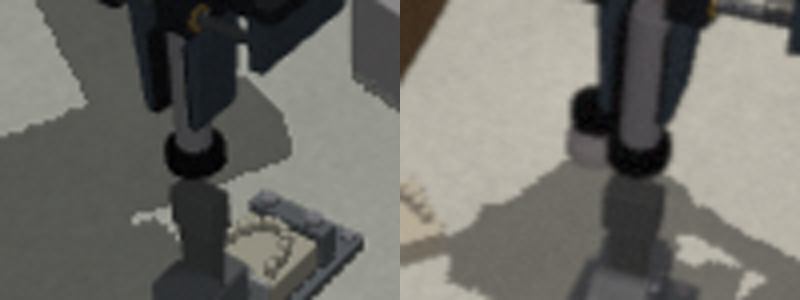

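The tamper's foot is centred over the wedge head in both views. Next I press down slowly.

Run:
```python
from h import *
p=np.array([.565,-.0795,.170]);ctrl.move_l(p,.05);ctrl.sleep(.2);f0=ctrl.current_contact_force()[2]
p[2]=.155;print(ctrl.move_l(p,.012,contact_N=2.5));print("touch",ctrl.current_tool_pos(),ctrl.current_contact_force()[2]-f0)
for i in range(8):
    t=ctrl.current_tool_pos()[2];df=ctrl.current_contact_force()[2]-f0
    c=ctrl.move_l(np.array([.565,-.0795,t-.004]),.007,contact_N=max(3,15-df))
    z=ctrl.current_tool_pos()[2];f=ctrl.current_contact_force()[2]-f0;print(i,c,z,"F",f,"tip",z-.041-.09-.06,ctrl.current_t())
    if f>13: break
```

```text
True
touch [ 0.5648 -0.0794  0.1625] 2.953867660048597
0 False 0.1583548659604423 F 4.733261670249211 tip -0.03264513403955771 28.975
1 True 0.15638898705770032 F 9.369266032650446 tip -0.03461101294229968 29.3917
2 True 0.15635272827506985 F 9.86773636083232 tip -0.03464727172493015 29.6167
3 True 0.15631626837178467 F 10.327891376054826 tip -0.034683731628215336 29.8417
4 True 0.15631445469823438 F 8.580895756730625 tip -0.034685545301765625 30.05
5 True 0.15630402782432945 F 9.983014610167988 tip -0.03469597217567055 30.275
6 True 0.15629270091252495 F 9.480220971408157 tip -0.03470729908747505 30.4833
7 True 0.1562651104977111 F 10.778040989505906 tip -0.034734889502288896 30.7
```

Run:
```python
from h import *
f0=-2.3
for i in range(4):
    t=ctrl.current_tool_pos()[2];df=ctrl.current_contact_force()[2]-f0
    c=ctrl.move_l(np.array([.565,-.0795,t-.003]),.004,contact_N=max(4,20-df))
    z=ctrl.current_tool_pos()[2];f=ctrl.current_contact_force()[2]-f0;ctrl.sleep(.2)
    print(i,c,z,"F",f,ctrl.current_contact_force()[2]-f0,"tip",z-.191,ctrl.current_t())
    if f>17: break
```

```text
0 True 0.1562753480945432 F 9.50746217130666 9.50596461984036 tip -0.034724651905456816 31.2167
1 True 0.15625350351391487 F 11.078734587249585 9.775267452595815 tip -0.03474649648608513 31.7417
2 True 0.15624539145063862 F 10.8202023753433 9.457633207364442 tip -0.03475460854936138 32.2583
3 True 0.15624725303618062 F 10.787274739461662 9.386012568564553 tip -0.034752746963819386 32.775
```

Run:
```python
from h import *
f0=-2.3;t=ctrl.current_tool_pos()[2]
for k in range(1,8):
    c=ctrl.move_l(np.array([.565,-.0795,t-.00015*k]),.002,contact_N=14)
    f=ctrl.current_contact_force()[2]-f0
    print(k,c,ctrl.current_tool_pos()[2],"F",f,ctrl.current_t())
    if f>16 or c: break
```

```text
1 False 0.1562661554925747 F 9.649268021747226 33.1667
2 False 0.1562377601621964 F 10.480787186098265 33.4167
3 False 0.15624082148307614 F 13.757444928425215 33.6667
4 False 0.15622756011167144 F 15.078425444167006 33.9167
5 False 0.15619662838268966 F 17.34338875308138 34.1667
```

Run:
```python
from h import *
g=np.load("grasp.npy")
ctrl.move_l(np.array([.565,-.0795,.165]),.02);ctrl.move_l(np.array([.565,-.0795,.23]),.12)
ctrl.goto(np.array([g[0],g[1],.23]),R(0))
ctrl.move_l(np.array([g[0],g[1],.06]),.12);ctrl.sleep(.2)
c=ctrl.move_l(np.array([g[0],g[1],g[2]-.002]),.012,contact_N=3);print(c,ctrl.current_tool_pos(),g,ctrl.current_contact_force())
ctrl.command_gripper(0.5);ctrl.command_gripper(1.0);ctrl.sleep(.2)
ctrl.move_l(np.array([g[0],g[1],.25]),.15);ctrl.sleep(.3);im=ctrl.read_camera("wrist")[90:290,218:351]
ctrl.move_l(np.array([g[0]-.05,g[1]-.12,.25]),.2);ctrl.sleep(.2)
s=ctrl.read_camera("scene");d=ctrl.read_camera("side")
z=lambda i:cv2.resize(i,(400,300),interpolation=cv2.INTER_CUBIC)
l=np.vstack([z(s[205:280,195:295]),np.hstack([cv2.resize(s[230:290,110:170],(200,300)),cv2.resize(d[165:240,275:325],(200,300))])])
cv2.imwrite("pics/c8.png",np.hstack([l,cv2.resize(im,(400,600))]));print(ctrl.current_t(),ctrl.current_contact_force())
```

```text
True [ 0.4756 -0.3089  0.0409] [ 0.4756 -0.3089  0.041 ] [-0.6058  1.2298  7.6085]
44.2167 [ 0.3838 -0.2796 -0.4894]
```

View pics/c8.png

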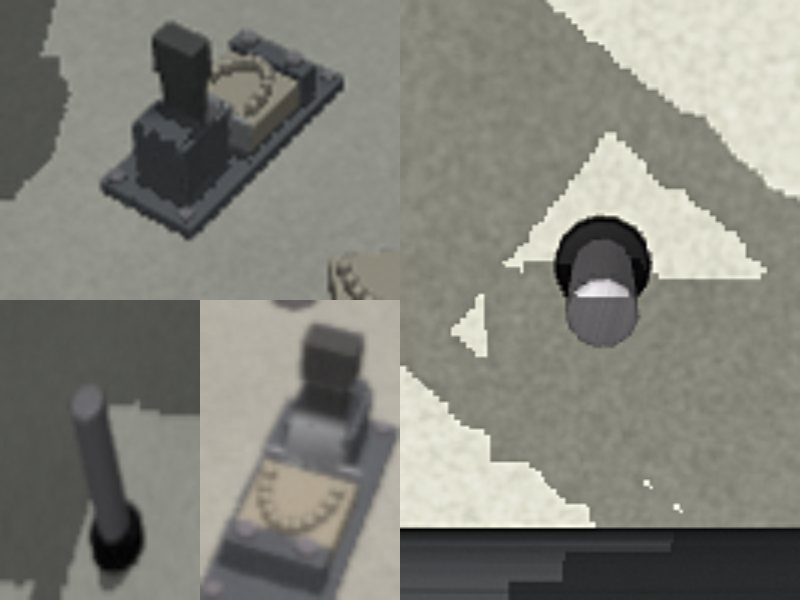

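```bash
python3 -c "
from bench import ctrl
ctrl.sign_off();print(ctrl.current_t())"
```

```text
the job is handed in; nothing more can be done
the job is handed in; nothing more can be done
```

The wedge is driven home, the tamper is back on the counter, and the job is handed in at about 44 s of the 72 s allowed. No verdict was reported, and I had no direct reading of the jaw's grip on the cast.

- **Wedge:** I picked it by its narrow tip; it hung at the rack hole farther from the robot along y. Released in the slot, its tip stood about 28 mm below the mouth, upright in the pictures.
- **Driving:** I pressed it slowly with the tamper. It slid at about 5 N down to a tip depth of about 34.7 mm, then stopped dead while the force rose steadily to 17 N.
- **Last checks:** The final pictures show the wedge upright in the slot, the cast flat and the tamper upright where it started. The gripper was clear of everything. The bar, jar and spare cast were never approached, but I took no final measurement of them.
- **Disagreements:**
  - The slot position worked out from the end of the holder's bed was about 5.5 mm off the direct one. I used the direct one, since two views and the jaw and cast edges agreed with it and the wedge went in there.
  - The force reading fell back to about 10 N after each contact stop. I made the final press in small steps to get a steady 17 N.

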